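Clip a circuit board into the sprung board vice

TASK

Take the tallest of the three circuit boards out of the rack, lay it flat on the table with its component side up and let go of it, then take it again across its width and mount it in the sprung board vice: push one end into one jaw so that the jaw gives way by about 14 mm, lower the other end past the other jaw's lip, and release it so that the springs centre it, level, component side up, with both ends in the grooves and the jaws at about the middle of its width (either end may go in either jaw). Leave the other two boards and the loose things on the table where they are.

Things in the scene. Friction and masses are not known exactly. Their poses are not given: they have to be found in the camera images.
- board_center (a point): centre of the board to mount, the tallest in the rack: green circuit board on an aluminium back plate, 8 mm thick together, 100 mm long (own y), 56 mm wide (own z), 0.1 to 0.16 kg. Own x points out of the component side, whose two black parts stand up to 6 mm proud, 19 to 35 mm from mid-length. It starts upright: own z up, component side towards the rack's -x
- spare_low_center (a point): centre of a board that stays in the rack: same look and axes, 100 mm long, 38 mm wide (tall in the rack), 8 mm thick
- spare_mid_center (a point): centre of the other board that stays: same look and axes, 100 mm long, 46 mm wide (tall in the rack), 8 mm thick
- rack: fixed board rack: aluminium base 150 (x) x 124 (y) x 8 mm, black guides up to 21 mm high; origin at the middle of its underside. Three slots 50 mm apart along its x, 10 mm wide, hold boards along its y; slot floor 8 mm high, so the tallest board's top edge is at 64 mm. Any board may be in any slot. Guides stand only 26 to 60 mm from the slot's middle
- vice: fixed sprung board vice: aluminium base 64 (x) x 200 (y) x 10 mm with end blocks 50 mm wide and 40 mm high; origin at the middle of its underside, y along the jaws' travel. Two equal black jaws, 40 mm wide in x and 51 mm high, face each other along y. Their groove bottoms are 94 mm apart at rest, so a seated 100 mm board presses each back 3 mm
- vice_seat (a point): where the seated board's centre belongs: midway between the jaws, 38 mm above the table; axes as the vice's. To get under the far lip, the board is first pushed about 11 mm past this centre, tilted about 14 degrees with its far end high
- jaw_a (a joint): how far the jaw at the vice's -y end is pushed outwards (m): 0 at rest, at most 0.020; spring 500 N/m. In each jaw a groove, 34 to 45 mm above the table, takes a board's end. Above it a 6 mm thick lip (45 to 51 mm) reaches 5 mm inwards from the groove bottom; below it a ledge, top 34 mm high, reaches 14 mm inwards
- jaw_b (a joint): the same for the jaw at the vice's +y end
- fork: bystander: black clamping fork lying flat, 25 x 60 (y) x 16 mm; origin at the middle of its underside
- vial: bystander: small screw-cap vial standing, 22 mm across, 60 mm high; origin under it
- cube: bystander: black filter cube, 33 x 30 x 32 mm; origin under it
- can: bystander: screw-top objective can, 37 mm across, 58 mm high; origin under it
- bottle: bystander: small bottle with black cap, 27 mm across, 65 mm high; origin under it
- key: bystander: hex key lying flat, 40 x 174 (y) x 7 mm; origin at the middle of its underside
- pot: bystander: pot of swabs, 52 mm across, 101 mm high; origin under it

How it is judged:
By the outcome, as a careful person would: the job done as asked, in the order asked, and still so for the second after the job is handed in, with the robot touching nothing.
It also fails if it takes over 64 s, if anything falls off the work surface, if the arm or the gripper's body presses on something with over 40 N, if the wrist force passes 120 N, or if a joint passes its speed limit or range.

ROBOT

A 7-joint arm with a two-finger parallel gripper is mounted at the origin on a cart in front of the work surface, level with it; the furniture and walls round the work are solid. World frame = base frame: x ahead of the robot, y to its left, z up, the work surface at z = 0. Lengths are in m, angles in rad, forces in N, time in s.
With the tool pointing down it reaches from about 0.35 to 0.9 m from the base axis. Payload 7.2 kg.
Tool frame: the origin (TCP) lies on the centre line of the jaws, within the pads' length; the fingertips stand 8 mm ahead of it and the grasp point (between the pads) lies 11 mm behind it (robot.tip_reach is the distance from the TCP to the fingertips, in m); x points along the fingers, y is the direction in which the jaws open and shut, and the axes are right-handed (so a half turn about x gives the same grasp; the last joint's range is limited). The gripper opens to 88 mm and grips with 3 to 60 N. Pads are 20 mm wide; open, the fingers measure 115 mm over their backs; the gripper's body (75 mm by 178 mm) begins 61 mm behind the grasp point.
Start: joints at [-1.305, 0.411, -0.013, 1.596, 0.006, 1.134, -0.082], TCP at [0.205, 0.591, 0.231] pointing down, gripper open.
Joint ranges: [-2.95, 2.95], [-0.29, 1.99], [-1.47, 1.44], [0.14, 2.54], [-1.03, 4.17], [0.13, 1.85], [-2.86, 2.86]. Speed limits (rad/s): [2.39, 2.39, 3.01, 3.01, 3.14, 3.14, 3.14].

INTERFACE

Orientations are given as a rotation vector (axis times angle).
In Python, from bench import robot, viewer gives the robot as it stands. The module is installed in compiled form; this text tells all that it offers.
- The arm moves only by the tool jog_arm, never from a script. Its argument "plan" is text: rows parted by semicolons, each of 5 numbers parted by spaces: the finger opening in m, from 0 to 0.0878, then the shift along the tool's x, y, z in m, then the turn about the tool's x in rad. A call has exactly 10 rows; each row is the pose to reach, as a shift and turn from the pose commanded when the call began, along the tool's axes at that moment; what a row does not reach only later rows make up. A row lasts 1/8 s, in which the tool goes at most 62.5 mm and 10.7 degrees, less where a joint would pass 70% of its speed; a pose out of reach is approached as far as the arm can. A call with a gripper value outside its range is refused whole. The fingers move at their own pace and stop on an object; the grip force is fixed at half the most. Time passes only in rows, so rows that repeat a pose let the fingers close, or fill a call up. It gives the time, the measured TCP pose, the force and the opening at its end, in the units of the state.
- robot.get_obs(): the state, without advancing time (a new reading comes with each control period).
- viewer.camera(name): name is "side" or "top"; returns a dict with "frame" (480x640x3 uint8, red, green, blue), "K" (3x3 intrinsics, pixels), "R" (3x3) and "t" (3): a world point X has camera coordinates R X + t. Camera axes: x right, y down, z forward; pixel columns grow to the right and rows downward; lengths in m; the calibration is good to about 2 mm. A picture is of the moment at which its call begins. There is no depth.
- robot.close_job(): hands the job in, once; it reports no verdict.
The state is a dict: "time": time; "joint_positions": joint angles; "dq": joint speeds; "tau": joint torques, N m; "tcp_pos": TCP position; "ee_rot": TCP orientation; "force": force on the tool from outside, world axes, zero at the start; "torque": the same for the moment, N m; "finger_gap": finger opening in m.
Only numpy, scipy, OpenCV 4.12 (cv2) and the standard library are available. Lean on these libraries where they do the work, as an engineer would, in place of code of your own. Each camera call takes 0.05 s, during which the arm holds its last target. There are 200 camera calls.

## Working session

There is one attempt and no reset: what is moved stays moved. The work goes in short steps, Python scripts to look and compute and a tool call to move; the robot and the scene stay as the last step left them, time stands still between calls to the robot, and variables do not carry over. Pictures are saved under pics/ and viewed, about 8 in all and at most 12, crops included, and the job is handed in when it is done.

Besides the shell and the picture viewer there is one more tool, called after "Call:" as name(argument=value, ...) on one line, values as JSON. jog_arm: Moves the arm, as the interface text tells. Its arguments: {"type":"object","properties":{"plan":{"type":"string"}},"required":["plan"]}

```bash
mkdir -p pics
python3 - <<'E'
from bench import robot, viewer
import cv2,numpy as np
o=robot.get_obs()
for k in('time','tcp_pos','ee_rot','force','finger_gap'):print(k,o[k])
for n in('top','side'):
    c=viewer.camera(n);cv2.imwrite(f'pics/{n}0.png',c['frame'][:,:,::-1]);np.savez(f'{n}0.npz',**c)
    print(n,c['K'].tolist(),c['R'].round(4).tolist(),c['t'].tolist(), (-c['R'].T@c['t']))
E
```

```text
time 0.0
tcp_pos [0.20465836 0.58999941 0.22980233]
ee_rot [ 0.26060605  1.55503403 -0.26319727]
force [ 0.22335929 -0.28618902  0.73346881]
finger_gap 0.08774824351653039
top [[499.99212539117417, 0.0, 327.53108617666817], [0.0, 499.99212539117417, 238.08520356793247], [0.0, 0.0, 1.0]] [[-0.0167, -0.9997, 0.0156], [-0.9867, 0.014, -0.1619], [0.1616, -0.0181, -0.9867]] [0.039998912288792245, 0.5352439057185232, 1.1198897727722843] [0.34778609 0.05274236 1.19100887]
side [[611.0507771749487, 0.0, 314.8217341178249], [0.0, 611.0507771749487, 227.19106513063565], [0.0, 0.0, 1.0]] [[0.5557, -0.8313, 0.007], [-0.5018, -0.3421, -0.7944], [0.6628, 0.438, -0.6073]] [-0.2730462474544545, 0.33666462905599737, 1.1480805751297483] [-0.44030524 -0.61465322  0.96660181]
```

View pics/top0.png

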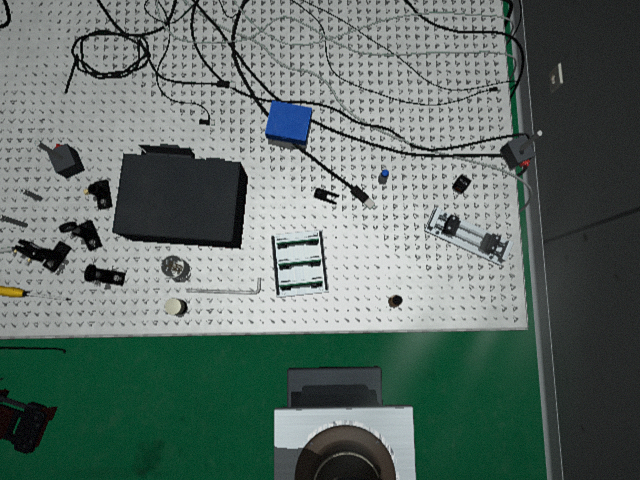

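View pics/side0.png

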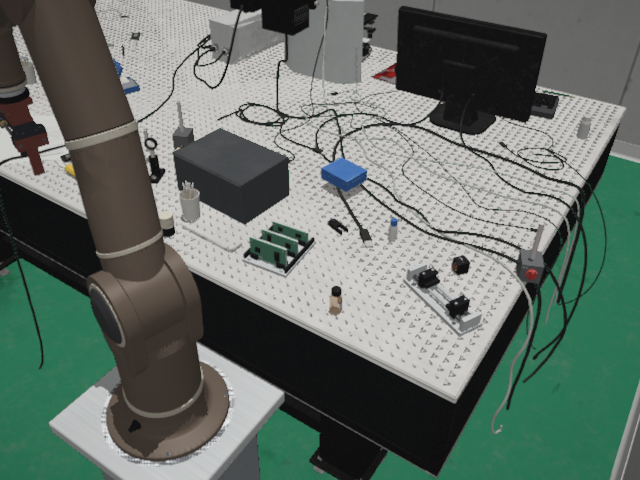

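The top view shows the rack at about (300,263) and the vice at about (468,235). The side view has the rack at (280,247) and the vice at (443,298). The gripper is away to the left, so nothing is hidden. Next I'll enlarge the four crops.

```bash
cat > h.py <<'E'
import cv2,numpy as np
from scipy.spatial.transform import Rotation as Ro
def ray(c,uv,z):
    d=c['R'].T@np.linalg.inv(c['K'])@np.array([uv[0],uv[1],1.]);o=-c['R'].T@c['t']
    return o+d*(z-o[2])/d[2]
def proj(c,X):
    p=c['K']@(c['R']@np.asarray(X,float)+c['t']);return p[:2]/p[2]
def tri(cs,uvs):
    A=[];b=[]
    for c,uv in zip(cs,uvs):
        d=c['R'].T@np.linalg.inv(c['K'])@np.array([uv[0],uv[1],1.]);d/=np.linalg.norm(d);o=-c['R'].T@c['t']
        P=np.eye(3)-np.outer(d,d);A.append(P);b.append(P@o)
    return np.linalg.lstsq(np.vstack(A),np.hstack(b),rcond=None)[0]
def crop(f,u0,v0,w,h,W=400,H=300,n=None):
    s=min(W/w,H/h);im=cv2.resize(f[v0:v0+h,u0:u0+w],None,fx=s,fy=s,interpolation=cv2.INTER_CUBIC)
    out=np.zeros((H,W,3),np.uint8);out[:im.shape[0],:im.shape[1]]=im[:H,:W]
    for u in range((u0+9)//10*10,u0+w,10):
        x=int((u-u0+.5)*s);cv2.line(out,(x,0),(x,6),(255,0,255),1);cv2.putText(out,str(u),(x-10,16),0,.33,(255,0,255),1)
    for v in range((v0+9)//10*10,v0+h,10):
        y=int((v-v0+.5)*s);cv2.line(out,(0,y),(6,y),(255,0,255),1);cv2.putText(out,str(v),(8,y+4),0,.33,(255,0,255),1)
    return out
E
python3 - <<'E'
from h import *
t=np.load('top0.npz');s=np.load('side0.npz')
a=crop(t['frame'],255,222,100,82);b=crop(t['frame'],418,197,100,75)
c=crop(s['frame'],238,214,84,63);d=crop(s['frame'],398,255,96,80)
cv2.imwrite('pics/crops.png',np.vstack([np.hstack([a,b]),np.hstack([c,d])])[:,:,::-1])
E
```

```text
(no output)
```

View pics/crops.png

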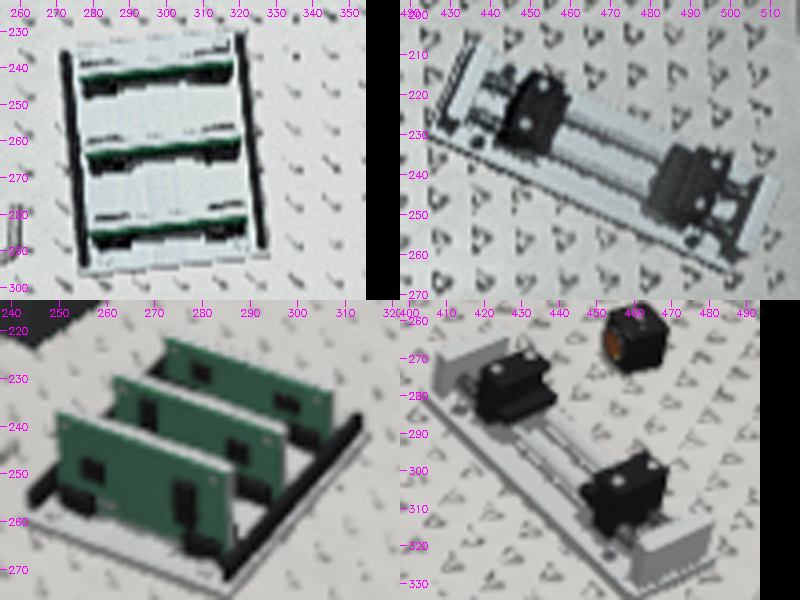

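The crops show the rack boards with their dark components towards the robot (-x), and the board nearest the robot looks tallest. The vice axis runs from about (432,220) to (506,252) in the top view. I'll check the heights by triangulating the top-edge ends.

Run:
```python
from h import *
t=np.load('top0.npz');s=np.load('side0.npz')
T=lambda x,y:(x/3.66+255-.5,y/3.66+222-.5)
S=lambda x,y:(x/4.76+238-.5,y/4.76+214-.5)
P={'near':[((90,232),(57,113)),((248,217),(232,165))],'mid':[((86,155),(115,77)),((240,139),(285,132))],'far':[((80,76),(168,40)),((232,62),(333,93))]}
for k,v in P.items():
    e=[tri([t,s],[T(*a),S(*b)]) for a,b in v]
    m=(e[0]+e[1])/2;d=e[0]-e[1];print(k,np.round(e,4).tolist(),'mid',m.round(4),'len',np.linalg.norm(d).round(4),'yaw',np.degrees(np.arctan2(-d[0],d[1])).round(1))
# rack base corners z=8mm
c=[ray(t,T(*p),.008) for p in((83,275),(268,255),(243,33),(62,50))];print(np.round(c,4).tolist(),np.mean(c,0))
g=lambda a,b:np.degrees(np.arctan2(-(a-b)[0],(a-b)[1]))
print('rack yaw',g(c[0],c[1]),g(c[3],c[2]))
V=lambda x,y:(x/4+418-.5,y/4+197-.5)
c=[ray(t,V(*p),.010) for p in((25,140),(335,275))];print('vice base edge',np.round(c,4).tolist(),g(c[0],c[1]),np.linalg.norm(c[0]-c[1]))
print('ee R',Ro.from_rotvec([0.26060605,1.55503403,-0.26319727]).as_matrix().round(4).tolist())
# green mask lengths: top-edge lines
hsv=cv2.cvtColor(t['frame'],cv2.COLOR_RGB2HSV);m=cv2.inRange(hsv,(60,60,20),(95,255,255))[222:304,255:355]
n,l,st,ce=cv2.connectedComponentsWithStats(m)
for i in range(1,n):
    if st[i,4]>15:
        pts=np.argwhere(l==i)[:,::-1]+[255,222];f=cv2.fitLine(pts.astype(np.float32),2,0,.01,.01).ravel()
        print('green',st[i].tolist(),ce[i]+[255,222],f.round(3))
print('proj TCP-check rows',proj(t,[.4,.1,.064]))
```

```text
near [[0.4269, 0.1436, 0.0622], [0.4357, 0.0446, 0.0681]] mid [0.4313 0.0941 0.0651] len 0.0996 yaw 5.0
mid [[0.476, 0.1463, 0.0524], [0.4857, 0.0486, 0.0536]] mid [0.4809 0.0975 0.053 ] len 0.0982 yaw 5.7
far [[0.5274, 0.1511, 0.0424], [0.5359, 0.0533, 0.0441]] mid [0.5317 0.1022 0.0432] len 0.0982 yaw 4.9
[[0.4039, 0.1517, 0.008], [0.4148, 0.0327, 0.008], [0.5602, 0.0467, 0.008], [0.5506, 0.1654, 0.008]] [0.48237882 0.09912831 0.008     ]
rack yaw 5.236910693724545 4.652533741465667
vice base edge [[0.554, -0.2007, 0.01], [0.4697, -0.3822, 0.01]] -24.91180542806438 0.20016525573943272
ee R [[-0.0004, 0.3276, 0.9448], [-0.0016, 0.9448, -0.3276], [-1.0, -0.0016, 0.0001]]
green [22, 17, 42, 7, 96] [297.5625     241.44791667] [ 9.95000e-01 -1.02000e-01  2.97562e+02  2.41448e+02]
green [23, 37, 43, 8, 101] [298.72277228 262.46534653] [ 9.94000e-01 -1.08000e-01  2.98723e+02  2.62465e+02]
green [23, 59, 45, 7, 101] [300.1980198  283.82178218] [ 9.95000e-01 -1.04000e-01  3.00198e+02  2.83822e+02]
proj TCP-check rows [298.20503561 296.85466926]
```

The triangulated top edges are at 65, 53 and 43 mm, so the board nearest the robot is the tallest. Its centre is about (0.432, 0.0945) and the rack yaw is 5°. First I'll move above it.

Call:
jog_arm(plan="0.036 0 -0.394 0.377 1.15;0.036 0 -0.394 0.377 1.15;0.036 0 -0.394 0.377 1.15;0.036 0 -0.394 0.377 1.15;0.036 0 -0.394 0.377 1.15;0.036 0 -0.394 0.377 1.15;0.036 0.03 -0.394 0.377 1.15;0.036 0.06 -0.394 0.377 1.15;0.036 0.09 -0.394 0.377 1.15;0.036 0.09 -0.394 0.377 1.15")

```text
time: 1.35
tcp_pos: [0.4309, 0.0915, 0.1386]
ee_rot: [1.145, 1.248, -1.152]
force: [0.2, -0.2, -0.3]
finger_gap: 0.0361
```

```bash
cat >> h.py <<'E'
def togo(o,target,yaw):
    "shift in tool axes and turn to bring TCP to target with tool y at world angle yaw (deg)"
    R=Ro.from_rotvec(o['ee_rot']).as_matrix();y=np.degrees(np.arctan2(R[1,1],R[0,1]))
    return 'yaw %.2f tilt %.4f'%(y,R[2,0]),(R.T@(np.array(target)-o['tcp_pos'])).round(4),'turn %.4f'%np.radians((y-yaw+180)%360-180)
E
python3 - <<'E'
from bench import robot,viewer
from h import *
o=robot.get_obs();print(o['tcp_pos'],togo(o,[.432,.0945,.027],5))
t=viewer.camera('top');s=viewer.camera('side');np.savez('top1.npz',**t);np.savez('side1.npz',**s)
cv2.imwrite('pics/v1.png',np.vstack([np.hstack([crop(t['frame'],420,200,92,69),crop(s['frame'],398,257,96,72)]),np.hstack([crop(t['frame'],240,210,120,90),crop(s['frame'],228,194,112,84)])])[:,:,::-1])
E
```

```text
[0.43094262 0.09153032 0.13857825] ('yaw 4.72 tilt -1.0000', array([ 0.1116,  0.0017, -0.0031]), 'turn -0.0049')
```

View pics/v1.png

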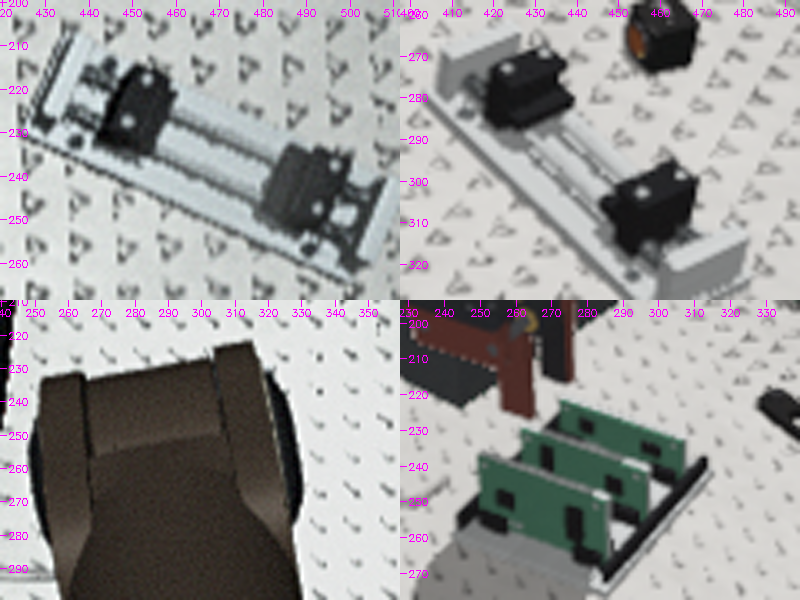

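The upper crops show the vice with both jaws at rest. The lower-right crop shows the open fingers above the near board, with the tips at about (257,225) and (270,214). I'll go down, grip and lift.

Call:
jog_arm(plan="0.036 0.02 0.002 -0.003 -0.005;0.036 0.04 0.002 -0.003 -0.005;0.036 0.06 0.002 -0.003 -0.005;0.036 0.08 0.002 -0.003 -0.005;0.036 0.095 0.002 -0.003 -0.005;0.036 0.105 0.002 -0.003 -0.005;0.036 0.11 0.002 -0.003 -0.005;0.036 0.112 0.002 -0.003 -0.005;0.036 0.112 0.002 -0.003 -0.005;0 0.112 0.002 -0.003 -0.005")

```text
time: 2.7
tcp_pos: [0.4338, 0.0979, 0.0289]
ee_rot: [1.142, 1.251, -1.141]
force: [0.8, 0.1, 0.3]
finger_gap: 0.0292
```

Call:
jog_arm(plan="0 0 0 0 0;0 0 0 0 0;0 0 0 0 0;0 -0.01 0 0 0;0 -0.02 0 0 0;0 -0.035 0 0 0;0 -0.05 0 0 0;0 -0.07 0 0 0;0 -0.09 0 0 0;0 -0.09 0 0 0")

```text
time: 3.95
tcp_pos: [0.4346, 0.0984, 0.1203]
ee_rot: [1.144, 1.25, -1.138]
force: [-0.3, -0.1, -1.3]
finger_gap: 0.0082
```

Call:
jog_arm(plan="0 0 0.02 0.06 0;0 0 0.04 0.12 0;0 0 0.04 0.173 0;0 0.03 0.04 0.173 0;0 0.05 0.04 0.173 0;0 0.07 0.04 0.173 0;0 0.08 0.04 0.173 0;0 0.085 0.04 0.173 0;0 0.088 0.04 0.173 0;0 0.088 0.04 0.173 0")

```text
time: 5.2
tcp_pos: [0.4896, -0.0707, 0.0309]
ee_rot: [1.141, 1.251, -1.141]
force: [-0.5, 0.5, -0.5]
finger_gap: 0.0079
```

Run:
```python
from bench import robot,viewer
from h import *
o=robot.get_obs();print(o['tcp_pos'],o['force'],togo(o,[.49,-.07,.022],5))
t=viewer.camera('top');s=viewer.camera('side')
u,v=proj(t,o['tcp_pos']).astype(int);a,b=proj(s,o['tcp_pos']).astype(int)
cv2.imwrite('pics/v2.png',np.hstack([crop(t['frame'],u-50,v-38,100,75),crop(s['frame'],a-50,b-38,100,75)])[:,:,::-1])
```

```text
[ 0.48957004 -0.07065899  0.03089988] [-0.50393726  0.48987718 -0.49636855] ('yaw 5.28 tilt -1.0000', array([ 0.0089,  0.0005, -0.0006]), 'turn 0.0048')
```

View pics/v2.png

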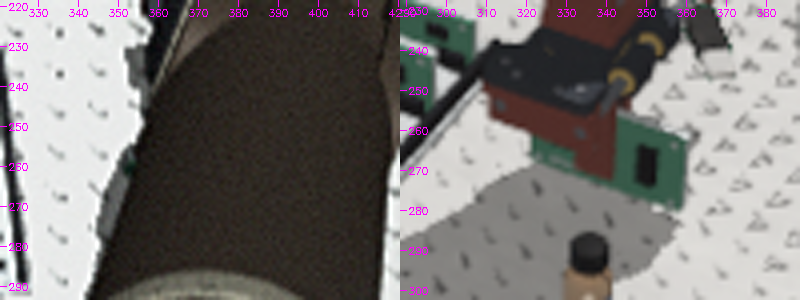

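The board is held upright in the fingers, with its component side and dark part at (345,265) facing the robot. I'll set it on its edge, release it and rise to near its top.

Call:
jog_arm(plan="0 0.004 0 0 0;0 0.007 0 0 0;0 0.009 0 0 0;0 0.009 0 0 0;0.02 0.009 0 0 0;0.02 0.009 0 0 0;0.02 0.009 0 0 0;0.02 0 0 0 0;0.02 -0.01 0 0 0;0.02 -0.02 0 0 0")

```text
time: 6.55
tcp_pos: [0.4896, -0.0707, 0.0516]
ee_rot: [1.142, 1.251, -1.141]
force: [0.5, 0.4, -0.0]
finger_gap: 0.0199
```

Run:
```python
from bench import robot,viewer
from h import *
o=robot.get_obs();print(o['tcp_pos'],o['force'],o['finger_gap'],togo(o,[.49,-.07,.053],5.3))
s=viewer.camera('side')
cv2.imwrite('pics/v3.png',crop(s['frame'],290,215,100,75)[:,:,::-1])
```

```text
[ 0.48957481 -0.07074387  0.05163506] [ 0.46317764  0.37081754 -0.04810281] 0.019919398309429705 ('yaw 5.27 tilt -1.0000', array([-0.0014,  0.0005, -0.0007]), 'turn -0.0005')
```

View pics/v3.png

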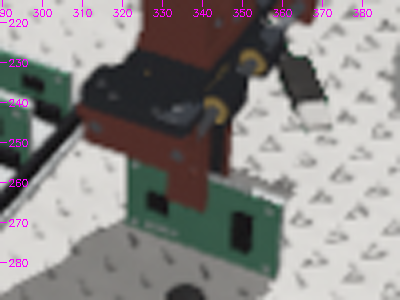

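The board stands free between the fingers. I'll tip it towards +x, leaning it on the far finger.

Call:
jog_arm(plan="0.02 0 0.003 0 0;0.02 0 0.006 0 0;0.02 0 0.009 0 0;0.02 0 0.011 0 0;0.02 0 0.013 0 0;0.02 0 0.014 0 0;0.02 0 0.014 0 0;0.03 0.001 0.014 0 0;0.04 0.003 0.014 0 0;0.04 0.003 0.014 0 0")

```text
time: 7.85
tcp_pos: [0.5032, -0.0694, 0.0475]
ee_rot: [1.141, 1.251, -1.141]
force: [0.7, 0.1, -1.5]
finger_gap: 0.0397
```

Run:
```python
from bench import robot,viewer
from h import *
o=robot.get_obs();print(o['tcp_pos'],o['force'],o['finger_gap'])
s=viewer.camera('side')
cv2.imwrite('pics/v4.png',crop(s['frame'],290,215,100,75)[:,:,::-1])
```

```text
[ 0.50315271 -0.06941545  0.04745782] [ 0.74221472  0.12810061 -1.472109  ] 0.03969520824090276
```

View pics/v4.png

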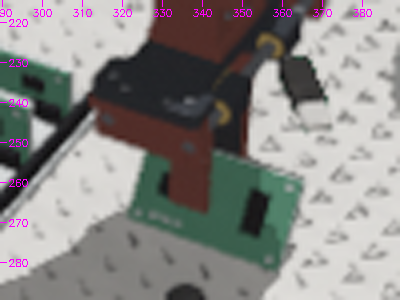

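The board leans on the far finger, its top edge now running from about (330,253) to (363,258). I'll lower it gradually.

Call:
jog_arm(plan="0.055 0.001 -0.001 0 0;0.07 0.004 -0.003 0 0;0.08 0.007 -0.005 0 0;0.0878 0.01 -0.007 0 0;0.0878 0.013 -0.008 0 0;0.0878 0.016 -0.007 0 0;0.0878 0.02 -0.005 0 0;0.0878 0.024 -0.003 0 0;0.0878 0.028 -0.001 0 0;0.0878 0.03 0 0 0")

```text
time: 9.15
tcp_pos: [0.5032, -0.0694, 0.0173]
ee_rot: [1.141, 1.252, -1.141]
force: [0.8, -0.3, 0.1]
finger_gap: 0.0877
```

Call:
jog_arm(plan="0.0878 0 0.003 0 0;0.0878 0 0.006 0 0;0.0878 0 0.009 0 0;0.0878 0 0.012 0 0;0.0878 0 0.012 0 0;0.0878 0 0.012 0 0;0.0878 -0.02 0.012 0 0;0.0878 -0.05 0.012 0 0;0.0878 -0.09 0.012 0 0;0.0878 -0.09 0.012 0 0")

```text
time: 10.4
tcp_pos: [0.5169, -0.0685, 0.1101]
ee_rot: [1.144, 1.248, -1.138]
force: [-0.4, 0.3, -0.7]
finger_gap: 0.0874
```

Run:
```python
from bench import robot,viewer
from h import *
o=robot.get_obs();print(o['tcp_pos'],o['force'],o['finger_gap'])
t=viewer.camera('top');s=viewer.camera('side');np.savez('side5.npz',**s)
cv2.imwrite('pics/v5.png',np.hstack([crop(s['frame'],290,205,110,82),crop(t['frame'],330,210,100,75)])[:,:,::-1])
```

```text
[ 0.51691958 -0.06852867  0.11014835] [-0.38241569  0.25757619 -0.72520473] 0.08743085912109566
```

View pics/v5.png

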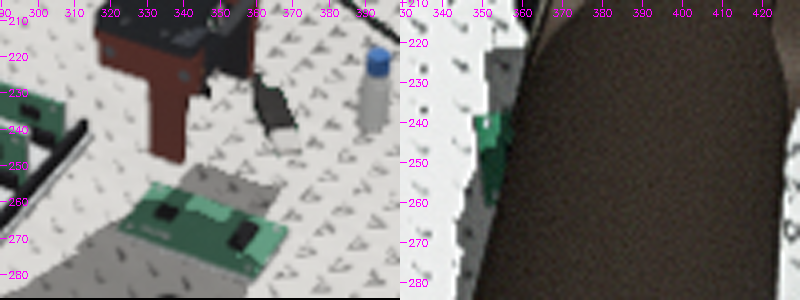

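The board lies flat, released, with its two black parts up at about (334,263) and (356,270) in the side view. I'll measure its pose from the green mask.

Run:
```python
from bench import robot
from h import *
s=np.load('side5.npz');o=robot.get_obs()
hsv=cv2.cvtColor(s['frame'],cv2.COLOR_RGB2HSV);m=cv2.inRange(hsv,(55,50,20),(100,255,255));m[:,:310]=0;m[:,380:]=0;m[:245]=0;m[290:]=0
h=cv2.convexHull(np.argwhere(m)[:,::-1].astype(np.int32).reshape(-1,1,2)).reshape(-1,2)
w=np.array([ray(s,p,.008)[:2] for p in h]);
for pts,n in((w,'mask'),(np.array([ray(s,(x/3.636+289.5,y/3.636+204.5),.008)[:2] for x,y in((150,184),(120,230),(250,277),(288,226))]),'eye')):
    c,sz,a=cv2.minAreaRect((pts*1000).astype(np.float32));print(n,np.round(c,1),np.round(sz,1),a)
print(len(h),togo(o,[*(0.5169,-.07),.0095],5.3))
```

```text
mask [516.7 -71.4] [55.6 99.2] 4.6649489402771
eye [514.1 -70.9] [56.7 99. ] 8.630607604980469
13 ('yaw 5.29 tilt -1.0000', array([0.0981, 0.0015, 0.0022]), 'turn -0.0002')
```

Call:
jog_arm(plan="0.0878 0.03 0 0.003 0.01;0.0878 0.06 0 0.003 0.01;0.0878 0.08 0 0.003 0.01;0.0878 0.092 0 0.003 0.01;0.0878 0.098 0 0.003 0.01;0.0878 0.1 0 0.003 0.01;0.0878 0.1 0 0.003 0.01;0.03 0.1 0 0.003 0.01;0.03 0.1 0 0.003 0.01;0.03 0.1 0 0.003 0.01")

```text
time: 11.75
tcp_pos: [0.5158, -0.0714, 0.0084]
ee_rot: [1.149, 1.246, -1.148]
force: [-1.6, -1.0, 6.3]
finger_gap: 0.0613
```

Run:
```python
from bench import robot
from h import *
o=robot.get_obs();print(o['tcp_pos'],o['force'],o['finger_gap'])
t=np.load('top1.npz');s=np.load('side1.npz')
T=lambda p:(p[0]/4.348+419.5,p[1]/4.348+199.5);S=lambda p:(p[0]/4.1667+397.5,p[1]/4.1667+256.5)
tp=[(147,80),(127,121),(337,165),(317,207)]
w=np.array([ray(t,T(p),.051)[:2] for p in tp]);print('screws',w.round(4).tolist(),'ctr',w.mean(0).round(4))
a=w[:2].mean(0)-w[2:].mean(0);print('axis',np.degrees(np.arctan2(a[1],a[0])),np.linalg.norm(a))
# bright screws near those spots, sub-pixel in both views
for c,n in((t,'top'),(s,'side')):
    g=cv2.cvtColor(c['frame'],cv2.COLOR_RGB2GRAY).astype(float)
    pts=[]
    for X in w:
        u,v=np.round(proj(c,[*X,.051])).astype(int);q=g[v-3:v+4,u-3:u+4].copy();j,i=np.unravel_index(q[1:-1,1:-1].argmax(),(5,5));u+=i-2;v+=j-2
        q=g[v-1:v+2,u-1:u+2]-g[v-3:v+4,u-3:u+4].min();yy,xx=np.mgrid[v-1:v+2,u-1:u+2];pts.append([(q*xx).sum()/q.sum(),(q*yy).sum()/q.sum()])
    r=np.array([ray(c,p,.051)[:2] for p in pts]);a=r[:2].mean(0)-r[2:].mean(0)
    print(n,np.round(pts,1).tolist(),r.round(4).tolist(),r.mean(0).round(4),np.degrees(np.arctan2(a[1],a[0])).round(1))
```

```text
[ 0.51584345 -0.07136551  0.00843604] [-1.62316529 -0.97411361  6.26300907] 0.06125338586553873
screws [[0.5781, -0.2627], [0.5559, -0.2507], [0.5305, -0.362], [0.508, -0.3496]] ctr [ 0.5431 -0.3063]
axis 64.2468633397532 0.11006675080882991
top [[453.2, 217.9], [448.9, 227.8], [496.4, 237.7], [492.7, 247.2]] [[0.5782, -0.2625], [0.5549, -0.2512], [0.5298, -0.3604], [0.5077, -0.3503]] [ 0.5426 -0.3061] 64.1
side [[435.0, 267.0], [423.1, 272.9], [467.1, 296.9], [455.9, 302.9]] [[0.5892, -0.2636], [0.5555, -0.2499], [0.5384, -0.3624], [0.5077, -0.3497]] [ 0.5477 -0.3064] 63.6
```

Top-view screws put the vice centre at (0.542, -0.306) and its axis at about 64.5°. Two of the four side-view screw points disagree by 10 mm in x; the detector landed on another highlight there, so I leave those out. I'll finish closing, then lift.

Call:
jog_arm(plan="0.03 -0.001 0 0 0;0.03 -0.001 0 0 0;0.03 -0.001 0 0 0;0.03 -0.001 0 0 0;0.03 -0.01 0 0 0;0.03 -0.03 0 0 0;0.03 -0.05 0 0.02 0;0.03 -0.077 0 0.05 0;0.03 -0.077 0 0.05 0;0.03 -0.077 0 0.05 0")

```text
time: 13.0
tcp_pos: [0.5193, -0.1204, 0.0844]
ee_rot: [1.149, 1.248, -1.148]
force: [-0.0, 0.5, -1.7]
finger_gap: 0.0557
```

Call:
jog_arm(plan="0.03 0 0.005 0.04 0.1;0.03 0 0.01 0.08 0.2;0.03 0 0.015 0.12 0.35;0.03 0 0.02 0.15 0.53;0.03 0 0.0205 0.162 0.53;0.03 0 0.0205 0.162 0.53;0.03 0 0.0205 0.162 0.53;0.03 0 0.0205 0.162 0.53;0.03 0 0.0205 0.162 0.53;0.03 0 0.0205 0.162 0.53")

```text
time: 14.25
tcp_pos: [0.5535, -0.2805, 0.0848]
ee_rot: [1.531, 0.963, -1.53]
force: [-0.1, -0.0, -1.9]
finger_gap: 0.0555
```

Run:
```python
from bench import robot,viewer
from h import *
o=robot.get_obs();print(o['time'],o['tcp_pos'],o['force'],o['finger_gap'],togo(o,[.5536,-.2813,.06],-25.5))
t=viewer.camera('top');s=viewer.camera('side');np.savez('side6.npz',**s)
cv2.imwrite('pics/v6.png',np.hstack([crop(s['frame'],385,235,110,82),crop(t['frame'],415,190,100,75)])[:,:,::-1])
```

```text
14.25 [ 0.55345153 -0.28053032  0.08476972] [-0.11070485 -0.03653861 -1.87635131] 0.05551731326796141 ('yaw -25.63 tilt -1.0000', array([0.0248, 0.0005, 0.0006]), 'turn -0.0022')
```

View pics/v6.png

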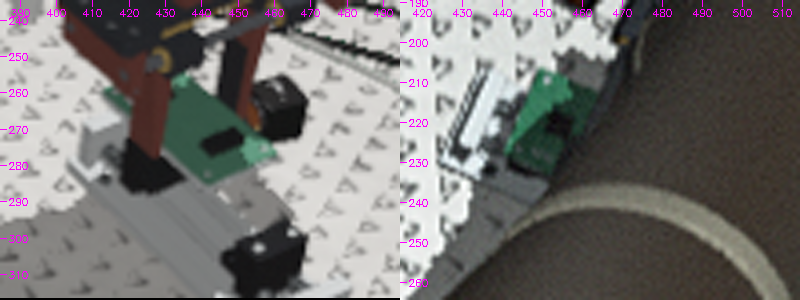

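The board is held level by its edges over the +axis jaw, with its far part at about (440,265) above the jaw lip. I'll press it down on that lip to pivot it in the grip by about 14°, then lift slightly and measure.

Call:
jog_arm(plan="0.03 0.015 0.0005 0.0006 0;0.03 0.02 0.0005 0.0006 0;0.03 0.023 0.0005 0.0006 0;0.03 0.0245 0.0005 0.0006 0;0.03 0.026 0.0005 0.0006 0;0.03 0.027 0.0005 0.0006 0;0.03 0.0275 0.0005 0.0006 0;0.03 0.028 0.0005 0.0006 0;0.03 0.0285 0.0005 0.0006 0;0.03 0.0285 0.0005 0.0006 0")

```text
time: 15.6
tcp_pos: [0.5534, -0.2819, 0.0578]
ee_rot: [1.532, 0.963, -1.53]
force: [-5.8, 2.2, 13.2]
finger_gap: 0.0556
```

Run:
```python
from bench import robot,viewer
from h import *
o=robot.get_obs();print(o['time'],o['tcp_pos'],o['force'],o['torque'],o['finger_gap'])
s=viewer.camera('side');np.savez('side7.npz',**s);b=np.load('side6.npz')
cv2.imwrite('pics/v7.png',np.hstack([crop(s['frame'],390,240,96,72,800,600)])[:,:,::-1])
```

```text
15.6 [ 0.55340137 -0.28193041  0.05777549] [-5.76373726  2.1584792  13.22088793] [0.68642069 1.21352821 0.08728097] 0.05559319195542478
```

View pics/v7.png

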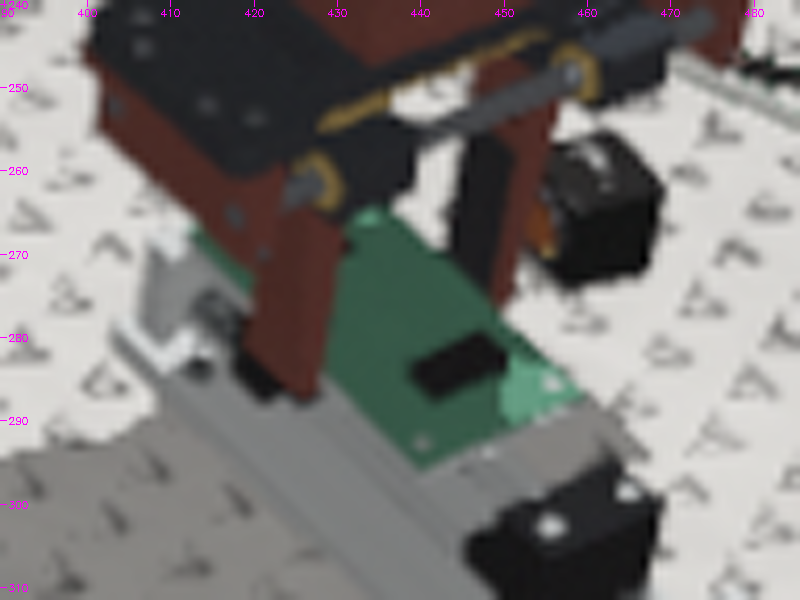

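```bash
cat >> h.py <<'E'
def corner(c,uv,tcp,off,yaw=-25.5):
    "board corner in plane off mm along tool y from TCP: (along vice axis, z) in mm"
    w=np.array([np.cos(np.radians(yaw)),np.sin(np.radians(yaw)),0]);a=np.array([-w[1],w[0],0])
    d=c['R'].T@np.linalg.inv(c['K'])@np.array([*uv,1.]);o=-c['R'].T@c['t']
    X=o+d*((off/1000-(o-tcp)@w)/(d@w));return (((X-tcp)@a*1000).round(1),(X[2]*1000).round(1))
E
python3 - <<'E'
from h import *
s=np.load('side7.npz')
T6=np.array([.55345,-.28053,.08477]);T7=np.array([.5534,-.28193,.05778])
for n,T,P in(('level',T6,[((441.4,284.8),-28),((460.4,275.8),28),((434.8,255.7),28)]),('tilt',T7,[((439.9,295.9),-28),((459.3,286.9),28),((433.9,264.1),28)])):
    r=[corner(s,uv,T,o) for uv,o in P];print(n,[tuple(map(float,x)) for x in r],np.degrees(np.arctan2(r[2][1]-r[1][1],r[2][0]-r[1][0])))
E
```

```text
level [(-47.9, 83.5), (-44.9, 81.4), (40.1, 76.4)] -3.3664606634298013
tilt [(-47.5, 51.5), (-46.4, 50.6), (40.4, 51.8)] 0.7920570921623931
```

The picture shows the near end dropped at about (440,296) and (459,287). From the near-end height and the lip contact I estimate a tilt of only about 5–7°, with 13 N on the tool. I'll rise, move 5 mm inward for a longer lever, and press further.

Call:
jog_arm(plan="0.03 -0.004 0 0 0;0.03 -0.004 0 0.005 0;0.03 -0.002 0 0.005 0;0.03 0 0 0.005 0;0.03 0.001 0 0.005 0;0.03 0.002 0 0.005 0;0.03 0.003 0 0.005 0;0.03 0.004 0 0.005 0;0.03 0.005 0 0.005 0;0.03 0.005 0 0.005 0")

```text
time: 16.9
tcp_pos: [0.5513, -0.2866, 0.0519]
ee_rot: [1.532, 0.962, -1.531]
force: [-3.4, 0.6, 9.0]
finger_gap: 0.0554
```

Run:
```python
from bench import robot,viewer
from h import *
o=robot.get_obs();print(o['time'],o['tcp_pos'],o['force'],o['finger_gap'])
s=viewer.camera('side');np.savez('side8.npz',**s)
def near(f):  # lowest green row per column of low end, mask corners
    hsv=cv2.cvtColor(f,cv2.COLOR_RGB2HSV);m=cv2.inRange(hsv,(55,50,20),(100,255,255));m[:,:425]=0;m[:,475:]=0;m[:250]=0;m[315:]=0
    p=np.argwhere(m)[:,::-1];return p[p[:,1].argmax()],p[p[:,0].argmax()]
for n,T in((6,[.55345,-.28053,.08477]),(7,[.5534,-.28193,.05778]),(8,o['tcp_pos'])):
    c=np.load(f'side{n}.npz');p=near(c['frame']);print(n,p,[tuple(map(float,corner(c,u,np.array(T),q))) for u,q in zip(p,(-28,28))])
```

```text
16.9 [ 0.55130825 -0.28657921  0.05186309] [-3.37359469  0.56352741  8.97125831] 0.05543560004683826
6 (array([442, 285]), array([460, 276])) [(-49.7, 84.3), (-43.9, 80.0)]
7 (array([440, 295]), array([459, 287])) [(-47.3, 54.0), (-45.6, 49.7)]
8 (array([440, 300]), array([459, 291])) [(-44.7, 41.1), (-42.7, 39.4)]
```

Call:
jog_arm(plan="0.03 -0.002 0 0 0;0.03 -0.003 0 0 0;0.03 -0.003 0 0.003 0;0.03 -0.003 0 0.006 0;0.03 -0.003 0 0.009 0;0.03 -0.003 0 0.012 0;0.03 -0.003 0 0.012 0;0.03 -0.003 0 0.012 0;0.03 -0.003 0 0.012 0;0.03 -0.003 0 0.012 0")

```text
time: 18.2
tcp_pos: [0.5462, -0.2969, 0.0541]
ee_rot: [1.531, 0.963, -1.531]
force: [-0.1, 0.0, -0.9]
finger_gap: 0.0559
```

Run:
```python
from bench import robot,viewer
from h import *
o=robot.get_obs();print(o['time'],o['tcp_pos'],o['force'],o['finger_gap'])
A=np.array([np.cos(np.radians(64.5)),np.sin(np.radians(64.5)),0]);print('a-pos mm',(o['tcp_pos']-[.542,-.3057,0])@A*1000,'lateral',(o['tcp_pos']-[.542,-.3057,0])@[A[1],-A[0],0]*1000)
s=viewer.camera('side');np.savez('side9.npz',**s)
cv2.imwrite('pics/v9.png',crop(s['frame'],395,245,90,68,800,600)[:,:,::-1])
```

```text
18.2 [ 0.54620171 -0.29686817  0.05412294] [-0.07934104  0.03937673 -0.91893266] 0.055900604171998096
a-pos mm 9.780357992209709 lateral -0.009801266820348835
```

View pics/v9.png

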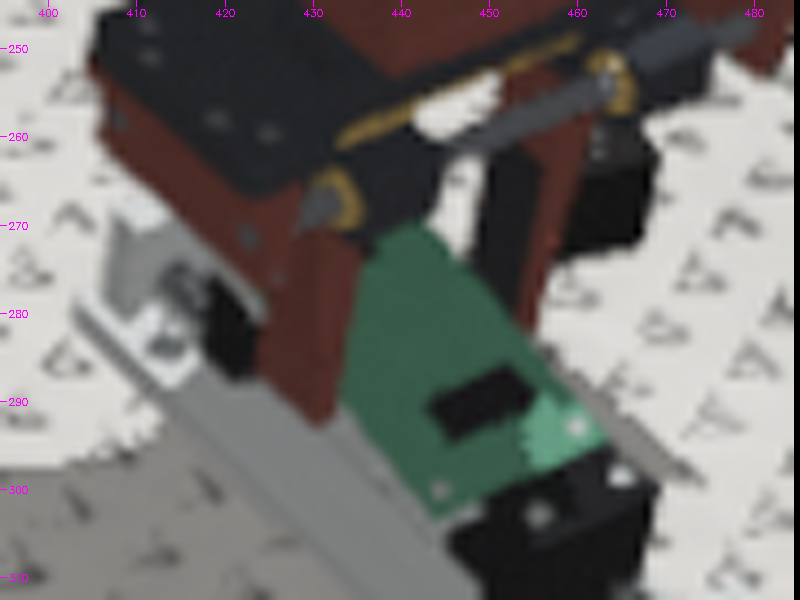

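The board is tilted with its near end just at the right jaw, corners at about (444,303) and (463,294). There is no contact force.

Run:
```python
from h import *
s=np.load('side9.npz');T=np.array([.54620,-.29687,.05412])
f=lambda p:(p[0]/8.82+394.5,p[1]/8.82+244.5)
for p,o in(((437,520),-28),((610,440),28),((425,225),28),((500,310),28),((345,400),-28)):print(p,o,[float(x) for x in corner(s,f(p),T,o)])
```

```text
(437, 520) -28 [-46.6, 42.1]
(610, 440) 28 [-46.1, 41.5]
(425, 225) 28 [27.2, 56.5]
(500, 310) 28 [-2.9, 51.0]
(345, 400) -28 [-9.8, 52.2]
```

Call:
jog_arm(plan="0.03 -0.0005 0 0.002 0;0.03 -0.0005 0 0.004 0;0.03 -0.0005 0 0.006 0;0.03 -0.0005 0 0.008 0;0.03 -0.0005 0 0.01 0;0.03 -0.0005 0 0.012 0;0.03 -0.0005 0 0.014 0;0.03 -0.0005 0 0.016 0;0.03 -0.0005 0 0.016 0;0.03 -0.0005 0 0.016 0")

```text
time: 19.5
tcp_pos: [0.5392, -0.311, 0.0545]
ee_rot: [1.531, 0.964, -1.531]
force: [1.8, 3.6, -3.0]
finger_gap: 0.0556
```

```bash
cat >> h.py <<'E'
A=np.array([np.cos(np.radians(64.5)),np.sin(np.radians(64.5)),0]);W=np.array([A[1],-A[0],0]);VC=np.array([.542,-.3057,0])
def st(o):
    d=o['tcp_pos']-VC;f=np.array(o['force'])
    print('t %.2f a %.1f lat %.1f z %.1f mm | F a %.1f lat %.1f z %.1f gap %.4f'%(o['time'],d@A*1e3,d@W*1e3,d[2]*1e3,f@A,f@W,f[2],o['finger_gap']))
E
python3 - <<'E'
from bench import robot,viewer
from h import *
st(robot.get_obs())
s=viewer.camera('side');np.savez('side10.npz',**s)
# jaw A screws now vs before, centroid of bright spot near right jaw
for n in(1,10):
    g=cv2.cvtColor(np.load(f'side{n}.npz')['frame'],cv2.COLOR_RGB2GRAY);r=g[285:312,445:480];m=cv2.inRange(r,90,255)
    k,l,q,c=cv2.connectedComponentsWithStats(m);print(n,[(int(q[i,4]),(c[i]+[445,285]).round(1).tolist()) for i in range(1,k) if 1<q[i,4]<20])
E
```

```text
t 19.50 a -6.0 lat -0.2 z 54.5 mm | F a 4.0 lat 0.1 z -3.0 gap 0.0556
1 [(9, [455.7, 302.9])]
10 [(2, [457.5, 305.0])]
```

Call:
jog_arm(plan="0.03 0 0 0.001 0;0.03 0 0 0.002 0;0.03 0 0 0.003 0;0.03 0 0 0.004 0;0.03 0 0 0.005 0;0.03 0 0 0.006 0;0.03 0 0 0.0065 0;0.03 0 0 0.0065 0;0.03 0 0 0.0065 0;0.03 0 0 0.0065 0")

```text
time: 20.8
tcp_pos: [0.5367, -0.3163, 0.0546]
ee_rot: [1.532, 0.964, -1.53]
force: [1.3, 6.6, -2.1]
finger_gap: 0.0556
```

Run:
```python
from bench import robot,viewer
from h import *
o=robot.get_obs();st(o)
s=viewer.camera('side');np.savez('side11.npz',**s)
s0=np.load('side1.npz')
P0=np.array([.5077,-.3497,.051])
for dpt in(0,8,10,14,16):print(dpt,proj(s0,P0-A*dpt/1000).round(1))
for n in(10,11):
    f=np.load(f'side{n}.npz')['frame'];g=cv2.cvtColor(f,cv2.COLOR_RGB2GRAY)[296:318,448:480]
    j=np.argsort(g.ravel())[::-1]
    k=cv2.dilate(g,np.ones((3,3)));pk=np.argwhere((g==k)&(g>50));print(n,[((p[::-1]+[448,296]).tolist(),int(g[tuple(p)])) for p in pk][:14])
cv2.imwrite('pics/v11.png',crop(s['frame'],395,245,90,68,800,600)[:,:,::-1])
```

```text
t 20.80 a -11.9 lat -0.2 z 54.6 mm | F a 6.5 lat -1.7 z -2.1 gap 0.0556
0 [455.9 302.8]
8 [458.4 305.1]
10 [459.  305.7]
14 [460.3 306.9]
16 [460.9 307.5]
10 [([461, 296], 138), ([463, 296], 137), ([468, 296], 134), ([474, 296], 219), ([475, 296], 219), ([476, 296], 219), ([477, 296], 219), ([478, 296], 219), ([448, 298], 78), ([456, 298], 80), ([457, 298], 80), ([470, 298], 133), ([478, 298], 218), ([448, 299], 78)]
11 [([448, 296], 78), ([468, 296], 134), ([469, 296], 134), ([474, 296], 219), ([475, 296], 219), ([477, 296], 219), ([478, 296], 219), ([448, 297], 78), ([463, 297], 138), ([469, 297], 134), ([448, 298], 78), ([466, 298], 143), ([470, 298], 134), ([478, 298], 218)]
```

Axial force is 6.5 N, which means the jaw is pushed back about 13 mm with the end in the groove. Now I'll lower the other end past the lip.

Call:
jog_arm(plan="0.03 0.001 0 0.0005 0;0.03 0.002 0 0.0005 0;0.03 0.0035 0 0.0005 0;0.03 0.005 0 0.0005 0;0.03 0.0065 0 0.0005 0;0.03 0.008 0 0.0005 0;0.03 0.009 0 0.0005 0;0.03 0.01 0 0.0005 0;0.03 0.0105 0 0.0005 0;0.03 0.0105 0 0.0005 0")

```text
time: 22.1
tcp_pos: [0.5374, -0.3176, 0.0452]
ee_rot: [1.532, 0.962, -1.529]
force: [1.8, 6.5, 3.3]
finger_gap: 0.0555
```

Run:
```python
from bench import robot,viewer
from h import *
o=robot.get_obs();st(o)
s=viewer.camera('side');np.savez('side12.npz',**s);t=viewer.camera('top');np.savez('top12.npz',**t)
cv2.imwrite('pics/v12.png',crop(s['frame'],395,245,90,68,800,600)[:,:,::-1])
# top edge line of +w side: green/right boundary per row
hsv=cv2.cvtColor(s['frame'],cv2.COLOR_RGB2HSV);m=cv2.inRange(hsv,(55,50,20),(100,255,255))
for v in range(262,312,4):
    u=np.flatnonzero(m[v,420:480]);
    if len(u):print(v,u.min()+420,u.max()+420,[float(x) for x in corner(s,(u.min()+420,v),o['tcp_pos'],-28)],[float(x) for x in corner(s,(u.max()+420,v),o['tcp_pos'],28)])
```

```text
t 22.10 a -12.8 lat 1.0 z 45.2 mm | F a 6.6 lat -1.1 z 3.3 gap 0.0555
282 443 451 [-9.2, 92.1] [19.8, 43.3]
286 443 457 [-11.2, 82.3] [0.5, 46.6]
290 442 459 [-10.4, 70.1] [-7.3, 41.0]
294 441 463 [-9.7, 57.7] [-20.7, 39.8]
298 440 467 [-8.9, 45.2] [-33.8, 38.7]
302 444 460 [-22.2, 44.5] [-17.0, 12.4]
306 447 453 [-32.7, 41.4] [0.4, -14.9]
310 451 451 [-45.7, 40.7] [3.9, -30.7]
```

Call:
jog_arm(plan="0.03 0.0005 0 0 0;0.03 0.001 0 0 0;0.03 0.0015 0 0 0;0.03 0.002 0 0 0;0.03 0.0025 0 0 0;0.03 0.003 0 0 0;0.03 0.0035 0 0 0;0.03 0.0035 0 0 0;0.03 0.0035 0 0 0;0.03 0.0035 0 0 0")

```text
time: 23.45
tcp_pos: [0.5373, -0.3178, 0.0417]
ee_rot: [1.532, 0.962, -1.529]
force: [2.7, 5.9, 4.0]
finger_gap: 0.0558
```

Run:
```python
from bench import robot,viewer
from h import *
o=robot.get_obs();st(o)
s=viewer.camera('side');np.savez('side13.npz',**s)
cv2.imwrite('pics/v13.png',crop(s['frame'],395,245,90,68,800,600)[:,:,::-1])
def edge(n,T,vs,off,right):
    s=np.load(f'side{n}.npz');hsv=cv2.cvtColor(s['frame'],cv2.COLOR_RGB2HSV);m=cv2.inRange(hsv,(55,50,20),(100,255,255));P=[]
    for v in vs:
        u=np.flatnonzero(m[v,425:475]);u=425.+(u.max()+.5 if right else u.min()-.5);P.append(corner(s,(u,v),T,off))
    P=np.array(P,float);k=np.polyfit(P[:,0],P[:,1],1);print(n,'tilt %.1f z0 %.1f rms %.1f'%(np.degrees(np.arctan(k[0])),k[1],np.std(P[:,1]-np.polyval(k,P[:,0]))))
for n,T in((9,np.array([.5462,-.29687,.05412])),(12,np.array([.5374,-.3176,.0452])),(13,o['tcp_pos'])):
    edge(n,T,range(292,299),28,1);edge(n,T,range(300,303) if n==9 else range(302,309),-28,0)
```

```text
t 23.45 a -12.9 lat 1.0 z 41.7 mm | F a 6.5 lat -0.1 z 4.0 gap 0.0558
9 tilt -57.2 z0 -27.7 rms 5.0
9 tilt 24.8 z0 62.4 rms 0.9
12 tilt 4.9 z0 42.8 rms 0.0
12 tilt 11.0 z0 46.7 rms 0.8
13 tilt 3.3 z0 41.3 rms 1.1
13 tilt 3.0 z0 41.8 rms 0.0
```

Call:
jog_arm(plan="0.03 0.0005 0 0 0;0.03 0.001 0 0 0;0.03 0.0015 0 0 0;0.03 0.0015 0 0 0;0.03 0.0015 0 0 0;0.03 0.0015 0 0 0;0.03 0.0015 0 0 0;0.03 0.0015 0 0 0;0.03 0.0015 0 0 0;0.03 0.0015 0 0 0")

```text
time: 24.75
tcp_pos: [0.5373, -0.3179, 0.0402]
ee_rot: [1.532, 0.962, -1.529]
force: [2.2, 6.0, 4.0]
finger_gap: 0.056
```

Run:
```python
from bench import robot,viewer
from h import *
o=robot.get_obs();st(o)
s=viewer.camera('side');np.savez('side14.npz',**s)
cv2.imwrite('pics/v14.png',crop(s['frame'],395,245,90,68,800,600)[:,:,::-1])
hsv=cv2.cvtColor(s['frame'],cv2.COLOR_RGB2HSV);m=cv2.inRange(hsv,(55,50,20),(100,255,255))
for off,right,vs in((28,1,range(284,300,2)),(-28,0,range(300,312,2))):
    P=[]
    for v in vs:
        u=np.flatnonzero(m[v,425:475]);u=425.+(u.max()+.5 if right else u.min()-.5);P.append((v,u,*map(float,corner(s,(u,v),o['tcp_pos'],off))))
    print(P)
```

```text
t 24.75 a -13.0 lat 1.0 z 40.2 mm | F a 6.3 lat -0.6 z 4.0 gap 0.0560
[(284, np.float64(451.5), 17.5, 39.2), (286, np.float64(455.5), 5.0, 43.2), (288, np.float64(457.5), -1.8, 42.6), (290, np.float64(458.5), -5.7, 39.8), (292, np.float64(460.5), -12.4, 39.2), (294, np.float64(462.5), -19.0, 38.6), (296, np.float64(464.5), -25.6, 38.0), (298, np.float64(466.5), -32.2, 37.5)]Traceback (most recent call last):
  File "<stdin>", line 10, in <module>
    return umr_minimum(a, axis, None, out, keepdims, initial, where)
ValueError: zero-size array to reduction operation minimum which has no identity
```

Call:
jog_arm(plan="0.03 0.0005 0 0 0;0.03 0.001 0 0 0;0.03 0.0015 0 0 0;0.03 0.0015 0 0 0;0.03 0.0015 0 0 0;0.03 0.0015 0 0 0;0.03 0.0015 0 0 0;0.03 0.0015 0 0 0;0.03 0.0015 0 0 0;0.03 0.0015 0 0 0")

```text
time: 26.05
tcp_pos: [0.5374, -0.318, 0.0397]
ee_rot: [1.532, 0.961, -1.528]
force: [-0.7, 7.6, 12.6]
finger_gap: 0.0557
```

Run:
```python
from bench import robot,viewer
from h import *
o=robot.get_obs();st(o);print(o['torque'])
s=viewer.camera('side');np.savez('side15.npz',**s)
for n,z in((9,None),(12,45.2),(13,41.7),(14,40.2),(15,0)):
    s=np.load(f'side{n}.npz');hsv=cv2.cvtColor(s['frame'],cv2.COLOR_RGB2HSV);m=cv2.inRange(hsv,(55,50,20),(100,255,255))
    q=np.argwhere(m[255:315,425:475])+[255,425];print(n,len(q),[(v,int(q[q[:,0]==v,1].min()),int(q[q[:,0]==v,1].max())) for v in range(270,312,4) if (q[:,0]==v).any()])
```

```text
t 26.05 a -13.1 lat 1.1 z 39.7 mm | F a 6.6 lat -3.9 z 12.6 gap 0.0557
[ 1.43869242  0.42094514 -0.12700312]
9 536 [(270, 440, 442), (274, 437, 446), (278, 436, 450), (282, 435, 453), (286, 434, 456), (290, 434, 460), (294, 437, 463), (298, 440, 457), (302, 443, 446)]
12 432 [(282, 443, 451), (286, 443, 457), (290, 442, 459), (294, 441, 463), (298, 440, 467), (302, 444, 460), (306, 447, 453), (310, 451, 451)]
13 399 [(282, 444, 449), (286, 442, 455), (290, 442, 459), (294, 441, 463), (298, 440, 466), (302, 443, 459), (306, 447, 453)]
14 386 [(282, 446, 448), (286, 426, 455), (290, 430, 458), (294, 441, 462), (298, 441, 466), (302, 443, 458), (306, 447, 453)]
15 383 [(282, 446, 448), (286, 443, 454), (290, 430, 459), (294, 441, 462), (298, 441, 466), (302, 443, 459), (306, 447, 453)]
```

The vertical force jumped from 4 to 12.6 N at TCP z = 39.7 mm, so the board now sits on both ledges. I'll ease up slightly and slide it back towards the centre while still holding it. If the far end enters its groove rather than hitting the lip, the axial force should show it.

Call:
jog_arm(plan="0.03 -0.001 0 0 0;0.03 -0.0012 0 -0.001 0;0.03 -0.0012 0 -0.003 0;0.03 -0.0012 0 -0.005 0;0.03 -0.0012 0 -0.007 0;0.03 -0.0012 0 -0.009 0;0.03 -0.0012 0 -0.01 0;0.03 -0.0012 0 -0.01 0;0.03 -0.0012 0 -0.01 0;0.03 -0.0012 0 -0.01 0")

```text
time: 27.35
tcp_pos: [0.5409, -0.3106, 0.0397]
ee_rot: [1.531, 0.959, -1.531]
force: [1.4, -0.0, 5.3]
finger_gap: 0.0557
```

Run:
```python
from bench import robot
from h import *
st(robot.get_obs())
```

```text
t 27.35 a -4.9 lat 1.2 z 39.7 mm | F a 0.6 lat 1.3 z 5.3 gap 0.0557
```

Call:
jog_arm(plan="0.03 -0.0005 0 0 0;0.03 -0.001 0 0 0;0.03 -0.001 0 0 0;0.03 -0.001 0 0 0;0.03 -0.001 0 0 0;0.03 -0.001 0 0 0;0.03 -0.001 0 0 0;0.03 -0.001 0 0 0;0.03 -0.001 0 0 0;0.03 -0.001 0 0 0")

```text
time: 28.6
tcp_pos: [0.5406, -0.3087, 0.0399]
ee_rot: [1.531, 0.963, -1.531]
force: [3.0, -1.2, 2.6]
finger_gap: 0.0556
```

Run:
```python
from bench import robot,viewer
from h import *
st(robot.get_obs())
s=viewer.camera('side');t=viewer.camera('top')
cv2.imwrite('pics/v16.png',np.vstack([crop(s['frame'],395,245,90,68,800,420),crop(t['frame'],415,195,100,75,800,180)])[:,:,::-1]);np.savez('side16.npz',**s)
```

```text
t 28.60 a -3.3 lat 0.0 z 39.9 mm | F a 0.2 lat 3.2 z 2.6 gap 0.0556
```

The net force is now near zero with the board close to centre and pressed level on the ledges, so I'll release and go straight up.

Call:
jog_arm(plan="0.06 0 0 0 0;0.065 0 0 0 0;0.072 0 0 0 0;0.072 0 0 0 0;0.072 0 0 0 0;0.072 -0.02 0 0 0;0.072 -0.05 0 0 0;0.072 -0.09 0 0 0;0.072 -0.13 0 0 0;0.072 -0.16 0 0 0")

```text
time: 29.95
tcp_pos: [0.5407, -0.3093, 0.2033]
ee_rot: [1.532, 0.96, -1.529]
force: [-0.2, 0.4, -0.3]
finger_gap: 0.072
```

Call:
jog_arm(plan="0.072 0 -0.05 -0.05 0;0.072 0 -0.1 -0.1 0;0.072 0 -0.12 -0.15 0;0.072 0 -0.12 -0.2 0;0.072 0 -0.12 -0.25 0;0.072 0 -0.12 -0.3 0;0.072 0 -0.12 -0.3 0;0.072 0 -0.12 -0.3 0;0.072 0 -0.12 -0.3 0;0.072 0 -0.12 -0.3 0")

```text
time: 31.2
tcp_pos: [0.562, 0.0124, 0.2002]
ee_rot: [1.533, 0.962, -1.532]
force: [0.1, -0.0, -0.0]
finger_gap: 0.0718
```

Run:
```python
from bench import robot,viewer
from h import *
o=robot.get_obs();st(o);print(o['tcp_pos'])
s=viewer.camera('side');t=viewer.camera('top');np.savez('side17.npz',**s);np.savez('top17.npz',**t)
cv2.imwrite('pics/v17.png',np.vstack([np.hstack([crop(s['frame'],398,257,96,72),crop(t['frame'],420,200,92,69)]),np.hstack([crop(s['frame'],160,170,240,160),crop(t['frame'],150,150,290,170)])])[:,:,::-1])
```

```text
t 31.20 a 295.8 lat -118.9 z 200.2 mm | F a 0.0 lat 0.1 z -0.0 gap 0.0718
[0.56202249 0.0124334  0.20019574]
```

View pics/v17.png

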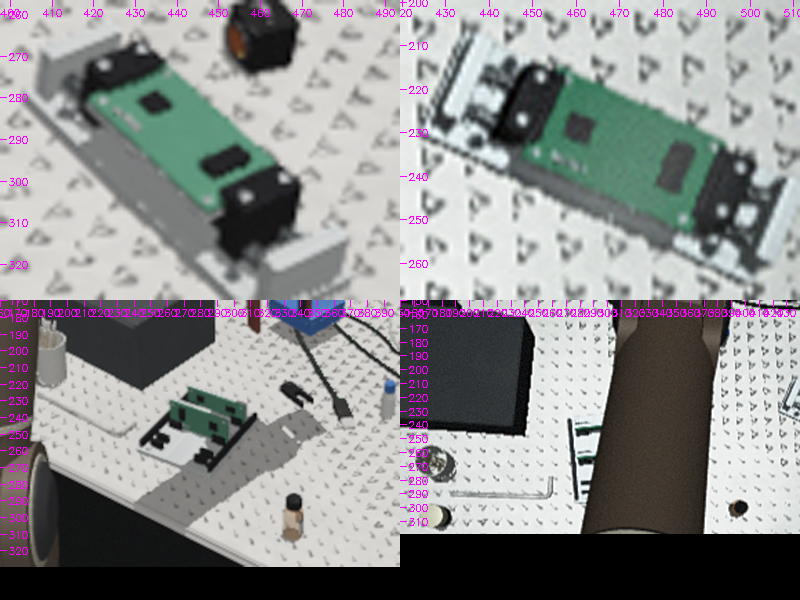

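The last picture (12th) shows the board in the vice with its components up and both ends running under the dark jaws. The ends are at about (463,217)/(485,248) in the top view and (420,277)/(460,300) in the side view. The two spare boards are still in the rack. Now a numeric check of level, length under the lips and centring, and of the loose things.

Run:
```python
from h import *
for n,(a,b,c,d) in(('top17',(205,258,445,500)),('side17',(262,312,412,472))):
    f=np.load(n+'.npz');hsv=cv2.cvtColor(f['frame'],cv2.COLOR_RGB2HSV);m=np.zeros(hsv.shape[:2],np.uint8);m[a:b,c:d]=cv2.inRange(hsv,(55,50,20),(100,255,255))[a:b,c:d]
    m=cv2.morphologyEx(m,cv2.MORPH_OPEN,np.ones((2,2),np.uint8))
    h=cv2.convexHull(np.argwhere(m)[:,::-1].astype(np.int32).reshape(-1,1,2)).reshape(-1,2)
    w=np.array([ray(f,p,.042)-VC for p in h]);u=w@A*1e3;v=w@W*1e3
    print(n,'along',u.min().round(1),u.max().round(1),'across',v.min().round(1),v.max().round(1))
    q=cv2.boxPoints(cv2.minAreaRect(((w[:,:2]+VC[:2])*1000).astype(np.float32)));print(cv2.minAreaRect(((w[:,:2]+VC[:2])*1000).astype(np.float32)))
a,b=np.load('top1.npz')['frame'],np.load('top17.npz')['frame']
t=np.load('top17.npz');g0=cv2.cvtColor(np.load('top0.npz')['frame'],cv2.COLOR_RGB2GRAY);g1=cv2.cvtColor(t['frame'],cv2.COLOR_RGB2GRAY)
s0=cv2.cvtColor(np.load('side0.npz')['frame'],cv2.COLOR_RGB2GRAY);s1=cv2.cvtColor(np.load('side17.npz')['frame'],cv2.COLOR_RGB2GRAY)
def mv(p,q,u,v,r=12):
    R=cv2.matchTemplate(q[v-r-4:v+r+4,u-r-4:u+r+4],p[v-r:v+r,u-r:u+r],cv2.TM_CCOEFF_NORMED);_,m,_,l=cv2.minMaxLoc(R);return (l[0]-4,l[1]-4),round(m,3)
for n,u,v in(('cube',461,183),('bottle',395,300),('can',175,307),('pot',175,268),('key',255,288)):print(n,mv(g0,g1,u,v))
for n,u,v in(('vial',392,230),('fork',338,226),('cube',461,265),('bottle',336,300),('rack mid/low',300,235)):print(n,'side',mv(s0,s1,u,v))
# jaw screws, top view
g=g1
for x,y in((453.2,217.9),(448.9,227.8),(496.4,237.7),(492.7,247.2)):
    u,v=round(x),round(y);k=g[v-3:v+4,u-3:u+4].astype(float);j,i=np.unravel_index(k.argmax(),k.shape);yy,xx=v-3+j,u-3+i
    k=g[yy-1:yy+2,xx-1:xx+2].astype(float);k-=g[yy-3:yy+4,xx-3:xx+4].min();Y,X=np.mgrid[yy-1:yy+2,xx-1:xx+2]
    p=(k*X).sum()/k.sum(),(k*Y).sum()/k.sum();print('screw along: rest %.1f now %.1f'%((ray(t,(x,y),.051)-VC)@A*1e3,(ray(t,p,.051)-VC)@A*1e3))
```

```text
top17 along -52.4 47.6 across -30.7 25.7
((538.7498779296875, -306.97320556640625), (99.93270874023438, 55.950618743896484), 64.1115493774414)
side17 along -53.7 48.6 across -30.7 25.5
((538.564697265625, -306.9143371582031), (102.33147430419922, 56.130760192871094), 64.44851684570312)
cube ((0, 0), 0.998)
bottle ((0, 0), 0.998)
can ((0, 0), 0.998)
pot ((0, 0), 0.997)
key ((0, 0), 0.992)
vial side ((0, 0), 1.0)
fork side ((0, 0), 0.983)
cube side ((0, 0), 1.0)
bottle side ((0, 0), 1.0)
rack mid/low side ((0, 0), 0.962)
screw along: rest 54.6 now 58.0
screw along: rest 54.8 now 57.9
screw along: rest -54.7 now -58.2
screw along: rest -55.0 now -58.0
```

```bash
python3 -c "
from bench import robot
print(robot.close_job(),robot.get_obs()['time'])"
```

```text
the job is handed in; nothing more can be done
the job is handed in; nothing more can be done
```

The tallest board is mounted in the vice, component side up, and the job is handed in at about 31 s of the 64 s allowed. I took it from the rack slot nearest the robot and stood it on its edge on the table. I tipped it flat over the fingers, component side up, and let go. Then I gripped it across its width and tilted it on one jaw's lip. I pushed the low end into the other jaw (about 6.5 N, so roughly 13 mm) and lowered the high end until both ledges took it. I eased it back to near centre and released it.

**Last checks that agree:**
- **Jaws:** each jaw is pushed back 3.0–3.5 mm, against 3 mm expected with both ends in the grooves.
- **Board:** it measures about 100–102 x 56 mm on the z = 42 mm plane in both views, which fits it being level.
- **Loose things:** none shows any shift. The spare boards look unmoved too, though their image match was a little lower (0.96). The arm is clear and touching nothing.

**Checks that disagreed or stayed weak:**
- **Board centre:** the green outline puts it about 2.5 mm off my vice centre both ways. Across the width, the jaws may be 2–3 mm off the middle. Along the travel, the even jaw shifts say it is centred. The calibration is good to about 2 mm.
- **Tilt:** it was set by force and rough edge fits, with estimates between about 11° and 15°.
- **Vice position:** two of the four jaw-screw points in the side view were off by 10 mm and were left out.

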